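# Fill and close the bayonet dry canister

### The job

Pick up the scoop by its fin, pour all six capacitors into the open canister on the repair bench, and set the scoop back down flat on the bench. Then put the cap on the canister by its knurled grip, turn it until its hidden keyways drop over the pins on the neck, and push it fully home against the sprung seal. Finish while still gripping the cap and holding it pushed home, and leave the other things on the bench as they are.

Things in the scene. Friction and masses are not known exactly. Their poses are not given: they have to be found in the camera images.
- canister: Steel canister fixed to the bench, 110 mm high, origin at the centre of its underside, z up its axis (yaw means nothing). Foot 110 mm across; body 88 mm across up to a shoulder at 80 mm; above it a neck 63 mm outside, its lip tapered over the top 7 mm; inner floor at 11 mm.
- canister_mouth (a point): Centre of the canister's open mouth, 54 mm wide, 110 mm above its underside. Two opposite round steel pins, 6 mm thick, stand out level from the outside of the neck to 37.5 mm from the axis, upper sides 9 mm below the mouth; which way they point differs from start to start and is not given.
- seal (a joint): Sprung black rubber ring around the canister's neck, on the shoulder: 0 when free (its top 90 mm above the canister's underside), grows as it is pressed down; 0.006 m when the cap is fully home. It pushes the cap up with 4 N at first touch and 10 N at home, so the cap lifts about 6 mm if let go.
- cap: Aluminium cap, loose, standing skirt down on the bench; 56 mm high, origin at the centre of its underside, z up, 0.11 to 0.22 kg. Skirt 86 mm across, 32 mm high, its bore 68 mm wide and 26 mm deep, passing over the neck with about 2 mm to spare all round. In the bore, out of sight, are four alike keyways a quarter turn apart, 12 mm wide, over the skirt's full height, at unknown angles.
- cap_grip (a point): On the cap's axis, 44 mm above its underside, mid-height of its knurled round grip (50 mm across, 32 to 56 mm high). Off a keyway the skirt's edge stops on the pins, cap origin 101 mm above the canister's underside; keyed (good to 0.08 rad) it drops to the ring at 90 mm, then against its spring to the hard stop, home, at 84 mm. A quarter turn either way always meets keyways.
- scoop: Aluminium scoop holding the six capacitors, loose, level on the bench; origin at the centre of its underside. 100 mm long (x), 50 mm wide (y), floor 3 mm thick, side and back walls 30 mm high; the -x end, 50 mm from the origin, is the open spout, 44 mm wide inside, with no sill: standing pieces slide out once it is tipped by about 40 degrees or more. About 0.12 kg empty.
- scoop_handle (a point): Middle of the scoop's handle, 42 mm to +x of the scoop's origin and 66 mm above its underside: an upright black fin at the back, 12 mm thick along y, 30 mm wide along x, from 28 to 88 mm high.
- part0: One of six capacitors: black cylinder 16 mm across, 18 mm high, 12 g, standing in the scoop at the start; origin at the centre of its underside.
- part1: One of six capacitors: black cylinder 16 mm across, 18 mm high, 12 g, standing in the scoop at the start; origin at the centre of its underside.
- part2: One of six capacitors: black cylinder 16 mm across, 18 mm high, 12 g, standing in the scoop at the start; origin at the centre of its underside.
- part3: One of six capacitors: black cylinder 16 mm across, 18 mm high, 12 g, standing in the scoop at the start; origin at the centre of its underside.
- part4: One of six capacitors: black cylinder 16 mm across, 18 mm high, 12 g, standing in the scoop at the start; origin at the centre of its underside.
- part5: One of six capacitors: black cylinder 16 mm across, 18 mm high, 12 g, standing in the scoop at the start; origin at the centre of its underside.
- screwdriver: Bystander: screwdriver, 190 mm long, lying beyond the canister; leave alone.
- spool: Bystander: grey reel, 60 mm across, 50 mm high; leave alone.
- flux: Bystander: small blue bottle with a white cap, 40 mm across, 90 mm high; leave alone.
- lens_ring: Bystander: dark steel plain ring, 64 mm across, 16 mm high, open through: a spare, not the cap; leave alone.
- brush: Bystander: brush, 160 mm long, lying; leave alone.
- jar: Bystander: amber closed jar, 56 mm across, 65 mm high; leave alone.
There are look-alikes about, which are no part of the job. Leave any pink look-alike of the scoop alone. What is shaped like the cap but red is not meant.

How it is judged:
On the way:
1. all six capacitors are in the canister, poured from the lifted scoop (horizontal distance between each of part0, part1, part2, part3, part4, part5 and canister below 0.042 m and height (world z) of each of part0, part1, part2, part3, part4, part5 below 0.1 m and height (world z) of scoop above 0.05 m), for 0.1 s.
At the end, for the whole second after the job is handed in: Six capacitors in the canister; cap keyed over the pins, within 2.5 mm of its stop, centred within 4 mm, level within 0.06 rad, sprung ring pressed over 3.5 mm, fingers still gripping the cap (over 3 N); scoop flat (0.1 rad) and at rest on the bench (horizontal distance between each of part0, part1, part2, part3, part4, part5 and canister below 0.042 m and height (world z) of each of part0, part1, part2, part3, part4, part5 below 0.1 m and z of cap in the frame of canister between 0.078 and 0.0865 m and horizontal distance between cap and canister below 0.004 m and angle between cap's own z axis and vertical below 0.06 rad and value of joint seal above 0.0035 m and contact force between the fingers and cap above 3 N and height (world z) of scoop below 0.008 m and angle between scoop's own z axis and vertical below 0.1 rad and linear speed of scoop below 0.02 m/s); the arm keeps its last pose, push and grip.
It fails at once if a bystander is moved more than 30 mm (distance of any of screwdriver, spool, flux, lens_ring, brush, jar from where it was at the start of the episode above 0.03 m).
It also fails if it takes over 66 s, if anything falls off the work surface, if the arm or the gripper's body presses on something with over 40 N, if the wrist force passes 120 N, or if a joint passes its speed limit or range.

### The arm

A 6-joint arm with a two-finger parallel gripper is mounted at the origin on the work surface. World frame = base frame: x ahead of the robot, y to its left, z up, the work surface at z = 0. Lengths are in m, angles in rad, forces in N, time in s.
With the tool pointing down it reaches from about 0.3 to 0.775 m from the base axis. Payload 14.6 kg.
Tool frame: the origin (TCP) lies at the very end of the fingers, on their centre line; the grasp point (between the pads) lies 19 mm behind it (ctrl.grasp_offset is the distance from the TCP to the grasp point, in m); z points along the fingers, y is the line along which they close (so a half turn about z gives the same grasp; the last joint's range is limited). The gripper opens to 94 mm and grips with 3 to 60 N. Pads are 16 mm wide; open, the fingers measure 119 mm over their backs; the gripper's body (75 mm by 177 mm) begins 78 mm behind the grasp point.
Start: joints at [-1.402, 0.3, 1.521, -0, 1.321, -0.067], TCP at [0.128, -0.535, 0.205] pointing down, gripper open.
Joint ranges: [-3.03, 3.03], [-0.79, 2.21], [0.23, 2.52], [-1.04, 4.18], [0, 3.07], [-2.55, 2.55]. Speed limits (rad/s): [2.22, 2.22, 2.57, 3.14, 3.14, 3.14].

### API

Orientations are given as [roll, pitch, yaw] about the fixed x, y, z axes, in that order (R = Rz(yaw) Ry(pitch) Rx(roll)).
In Python, from station import ctrl gives the robot as it stands.
- The arm moves only by the tool step_arm, never from a script. Its argument "plan" is a list that holds one entry, the list of rows, each a list of 6 numbers: the shift along the tool's x, y, z in units of 30 mm (1.0 is 30 mm), then the turn, a rotation vector about the tool's x, y, z in units of 6 degrees (1.0 is 6 degrees). In form: [[[dx, dy, dz, wx, wy, wz], ...]]. A call has 1 to 8 rows; each row is the pose to reach, as a shift and turn from the pose commanded when the call began, along the tool's axes at that moment; what a row does not reach only later rows make up. A row lasts 1/12 s, in which the tool goes at most 41.7 mm and 7.16 degrees, less where a joint would pass 70% of its speed; a pose out of reach is approached as far as the arm can. A call with a gripper value outside its range is refused whole. "grip" is the opening, from 0 (shut) to 1 (fully open), set as the call begins (left out, the last holds). The fingers move at their own pace and stop on an object; "squeeze" is the grip in N (left out, the last holds). Time passes only in rows, so rows that repeat a pose let the fingers close. It gives the time, the measured TCP pose, the force, the opening and the grip force at its end, in the units of the state.
- ctrl.get_obs(): the state, without advancing time (a new reading comes with each control period).
- ctrl.camera(name): name is "scene" or "top" or "wrist"; returns the picture (400x640x3 uint8, red, green, blue); there is no depth.
- ctrl.camera_model(name): a dict with "intrinsics" (3x3 intrinsics, pixels), "R" (3x3) and "t" (3): a world point X has camera coordinates R X + t; the wrist camera has in their place "tool_from_camera" (4x4, takes a point from camera to tool coordinates, whose origin is the TCP and whose axes are the flange's). Camera axes: x right, y down, z forward; pixel columns grow to the right and rows downward; lengths in m; the calibration is good to about 2 mm. A picture is of the moment at which its call begins: read the wrist's pose just before it. camera_model takes no time and is no camera call.
- ctrl.hand_in(): hands the job in; it is judged then, once.
Trained networks look in the newest picture that a camera, given by its name, has taken for a name from the list of things; names that differ only in an ending like _2 or _b are one class to them, and where a whole thing is asked for, a point or a joint stands for the part that bears it (a point fixed in the world has none). Each returns a list of dicts, best first, with "confidence" (0 to 1); they miss things now and then, are a little off and sometimes report something else, mostly with a low value. They report only what shows in the picture. A call takes as long as a camera call. They do not tell look-alikes from the thing itself.
- ctrl.masks_of(query, camera): "pixels" (400x640 bool, what is visible of it) and "at" ([column, row] in pixels, amid what is visible of it).
- ctrl.place_of(query, camera): "at" ([column, row] in pixels: a listed point, or the origin of a listed thing).
The state is a dict: "time_s": time; "qpos": joint angles; "joint_vel": joint speeds; "tau": joint torques, N m; "ee_pos": TCP position; "eef_rot": TCP orientation; "force": force on the tool from outside, world axes, zero at the start; "moment": the same for the moment, N m; "grip_width": finger opening in m; "grip_force": force on a finger pad.
Only numpy, scipy, OpenCV 4.12 (cv2) and the standard library are available. Lean on these libraries where they do the work, as an engineer would, in place of code of your own. Each camera call takes 0.05 s, during which the arm holds its last target. There are 200 camera calls.

## Working session

There is one attempt and no reset: what is moved stays moved. The work goes in short steps, Python scripts to look and compute and a tool call to move; the robot and the scene stay as the last step left them, time stands still between calls to the robot, and variables do not carry over. Pictures are saved under pics/ and viewed, at most 10 in all, crops included, and the job is handed in when it is done.

Besides the shell and the picture viewer there is one more tool, called as name(argument=value, ...) on one line, values as JSON. step_arm: Moves the arm, as the interface text tells. Its arguments: {"type":"object","properties":{"plan":{"type":"array","items":{"type":"array","items":{"type":"array","items":{"type":"number"}}}},"grip":{"type":"number"},"squeeze":{"type":"number"}},"required":["plan"]}

```bash
mkdir -p pics; ls
python3 - <<'E'
from station import ctrl
import cv2,numpy as np
o=ctrl.get_obs();print(o)
a=ctrl.camera("scene");b=ctrl.camera("top")
cv2.imwrite("pics/s.png",a[:,:,::-1]);cv2.imwrite("pics/t.png",b[:,:,::-1])
for c in("scene","top"):
  m=ctrl.camera_model(c);print(c,m)
  for q in("canister","canister_mouth","cap","cap_grip","scoop","scoop_handle"):
    print(q,[(np.round(d["at"],1).tolist(),round(d["confidence"],2)) for d in ctrl.place_of(q,c)])
print(ctrl.camera_model("wrist"))
print(ctrl.grasp_offset)
E
```

```text
pics
{'time_s': 0.0, 'qpos': array([-1.40160235e+00,  3.00459086e-01,  1.52155430e+00,  1.66661912e-06,
        1.32071416e+00, -6.65989606e-02]), 'joint_vel': array([-0.0017385 ,  0.00032195, -0.00130857,  0.00034213,  0.00221972,
        0.00132316]), 'tau': array([-3.75242062e-04, -5.31805801e+01, -3.52741671e+01,  7.08246650e-02,
        2.43152253e-02, -5.69279723e-05]), 'ee_pos': array([ 0.12844274, -0.5345292 ,  0.20490425]), 'eef_rot': array([-3.14046039e+00, -7.71373907e-05,  2.35792479e-01]), 'force': array([-0.2027603 , -0.05654093,  0.46828259]), 'moment': array([ 0.00550361,  0.02877756, -0.00386548]), 'grip_force': 0.0, 'grip_width': 0.09439428412682643}
scene {'intrinsics': array([[476.42383668,   0.        , 320.50729639],
       [  0.        , 476.42383668, 198.11291201],
       [  0.        ,   0.        ,   1.        ]]), 'R': array([[ 0.87538043,  0.48317173,  0.01594333],
       [ 0.31055564, -0.53675891, -0.78450307],
       [-0.37049198,  0.69168992, -0.61991995]]), 't': array([-0.47101096, -0.112053  ,  1.7267258 ])}
canister [([317.8, 210.4], 0.81)]
canister_
[... 872 characters left out ...]
206.8, 246.6], 0.72)]
scoop [([418.2, 227.1], 0.88), ([484.5, 183.0], 0.72), ([308.3, 165.2], 0.2)]
scoop_handle [([419.4, 210.4], 0.65), ([507.9, 177.8], 0.57)]
{'intrinsics': array([[306.76212171,   0.        , 317.20662446],
       [  0.        , 306.76212171, 199.59985715],
       [  0.        ,   0.        ,   1.        ]]), 'tool_from_camera': array([[-4.24837900e-05, -9.62697112e-01, -2.70581355e-01,
         7.89674481e-02],
       [ 9.99999957e-01, -1.19475930e-04,  2.68072221e-04,
         1.34076279e-03],
       [-2.90400312e-04, -2.70581332e-01,  9.62697075e-01,
        -1.79360556e-01],
       [ 0.00000000e+00,  0.00000000e+00,  0.00000000e+00,
         1.00000000e+00]])}
0.0188
```

View pics/s.png

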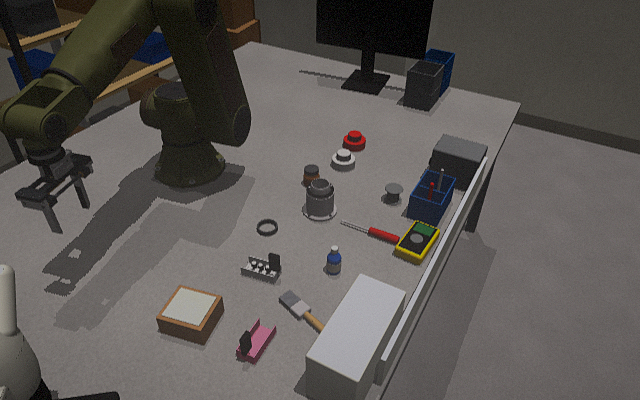

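View pics/t.png

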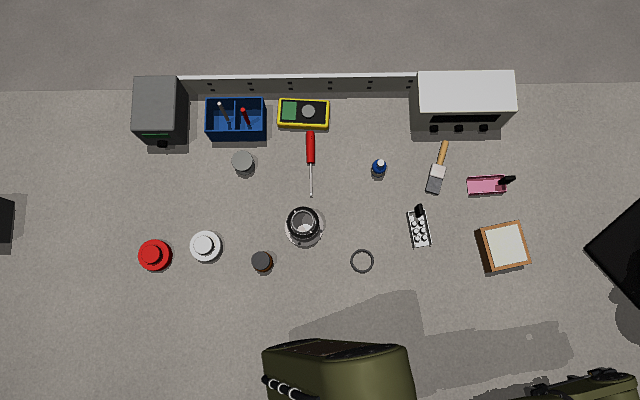

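Top view: the scoop candidates are (418,228), bare metal with six capacitors, and (485,185), pink and empty. I'm using the metal one. The cap candidates are (207,246), aluminium/white, and (155,255), red. I'm using the aluminium one. The canister is at (304,225). One enlarged crop will confirm this, along with triangulation.

```bash
cat > h.py <<'E'
from station import ctrl
import cv2,numpy as np
from scipy.spatial.transform import Rotation as Rot
def P(c,obs=None):
    m=ctrl.camera_model(c)
    if c!="wrist": return m["intrinsics"],m["R"],np.array(m["t"])
    T=np.eye(4);T[:3,:3]=Rot.from_euler("xyz",obs["eef_rot"]).as_matrix();T[:3,3]=obs["ee_pos"]
    W=np.linalg.inv(T@m["tool_from_camera"]);return m["intrinsics"],W[:3,:3],W[:3,3]
def proj(p,X):
    K,R,t=p;x=K@(R@np.asarray(X)+t);return x[:2]/x[2]
def ray(p,u):
    K,R,t=p;d=R.T@np.linalg.solve(K,[u[0],u[1],1.]);return -R.T@t,d/np.linalg.norm(d)
def atz(p,u,z):
    o,d=ray(p,u);return o+d*(z-o[2])/d[2]
def tri(*pu):
    A=np.zeros((3,3));b=np.zeros(3);rs=[ray(p,u) for p,u in pu]
    for o,d in rs:
        M=np.eye(3)-np.outer(d,d);A+=M;b+=M@o
    X=np.linalg.solve(A,b);return X,max(np.linalg.norm((np.eye(3)-np.outer(d,d))@(X-o)) for o,d in rs)
E
python3 - <<'E'
from h import *
s=P("scene");t=P("top")
for n,a,b in [("can",(317.8,210.4),(307.5,231.7)),("mouth",(324.2,182.4),(303.4,219)),("cap",(343.2,164.2),(207.6,245.3)),("grip",(346.1,160),(206.8,246.6)),("scoop",(262.4,272.3),(418.2,227.1)),("handle",(274,257.4),(419.4,210.4))]:
  print(n,tri((s,a),(t,b)))
for n,u,z in [("mouth",(303.4,219),.11),("grip",(206.8,246.6),.044),("can",(307.5,231.7),0),("cap",(207.6,245.3),0),("scoop",(418.2,227.1),0),("hnd",(419.4,210.4),.066)]: print(n,atz(t,u,z))
b=cv2.imread("pics/t.png")
c=lambda x,y,w:cv2.resize(b[y-w:y+w,x-w:x+w],(400,300) if 0 else (390,390),interpolation=cv2.INTER_CUBIC)
cv2.imwrite("pics/crop.png",cv2.hconcat([c(303,222,25),c(418,227,28)]))
print(np.linalg.norm(ctrl.camera_model("top")["t"]))
E
```

```text
can (array([0.51567242, 0.01244935, 0.001081  ]), np.float64(0.0048556290502719006))
mouth (array([0.53294011, 0.01926949, 0.11574799]), np.float64(0.004799701119544714))
cap (array([0.47527221, 0.28793126, 0.00699909]), np.float64(0.0011512429200695536))
grip (array([0.47640708, 0.29096936, 0.02215074]), np.float64(0.006508353879811449))
scoop (array([ 0.5197552 , -0.30070267,  0.00619836]), np.float64(5.824797639154749e-05))
handle (array([ 0.55535256, -0.29224296,  0.07505084]), np.float64(0.0006738659739211935))
mouth [0.52986011 0.01678377 0.11      ]
grip [0.46848082 0.28201093 0.044     ]
can [0.51178563 0.00971012 0.        ]
cap [0.47703701 0.29025515 0.        ]
scoop [ 0.52070861 -0.30188246  0.        ]
hnd [ 0.55645171 -0.29445997  0.066     ]
1.4126799186072267
```

View pics/crop.png

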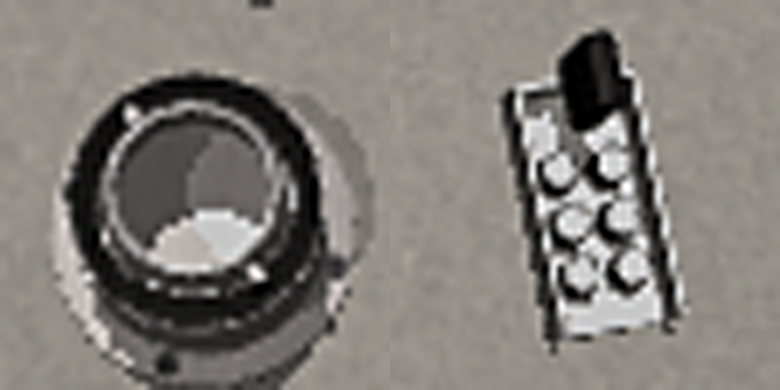

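The crop confirms it: the left half is the canister, with its two pins showing as bright dots at about (132,112) and (258,272). The right half is the metal scoop with six capacitors, fin toward world +x and spout toward the robot. Next I'll take the wrist camera above the scoop.

step_arm(plan=[[[1.3,-0.4,0,0,0,0],[2.6,-0.8,-0.1,0,0,0],[3.9,-1.2,-0.2,0,0,0.2],[5.2,-1.6,-0.3,0,0,0.3],[6.5,-2.0,-0.4,0,0,0.4],[7.8,-2.5,-0.5,0,0,0.6],[7.8,-2.5,-0.5,0,0,0.6],[7.8,-2.5,-0.5,0,0,0.6]]], grip=0.6)

```text
time_s: 1.37
ee_pos: [0.3399, -0.4061, 0.2206]
eef_rot: [3.141, -0.0, 0.176]
force: [-0.4, -0.0, -0.4]
grip_width: 0.0563
grip_force: 0.0
```

step_arm(plan=[[[1.3,-0.4,0,0,0,0],[2.6,-0.8,0,0,0,0],[3.9,-1.2,0,0,0,0],[5.2,-1.6,0,0,0,0],[6.5,-2.0,0,0,0,0],[7.8,-2.0,0,0,0,0],[7.8,-2.0,0,0,0,0],[7.8,-2.0,0,0,0,0]]])

```text
time_s: 2.03
ee_pos: [0.5589, -0.3082, 0.2191]
eef_rot: [-3.141, 0.001, 0.174]
force: [0.0, -0.4, 0.2]
grip_width: 0.0563
grip_force: 0.0
```

```bash
cat > w.py <<'E'
from h import *
import sys,json
def look(name,qs):
    o=ctrl.get_obs();im=ctrl.camera("wrist")
    cv2.imwrite(f"pics/{name}.png",im[:,:,::-1]);p=P("wrist",o);r={}
    for q in qs:
        r[q]=[(np.round(d["at"],1).tolist(),round(d["confidence"],2)) for d in ctrl.place_of(q,"wrist")]
    return o,p,im,r
E
python3 - <<'E'
from w import *
o,p,im,r=look("w1",["scoop","scoop_handle","part0"])
print(o["ee_pos"],o["eef_rot"],o["qpos"],o["time_s"]);print(r)
for q,z in(("scoop",0),("scoop_handle",.066),("part0",0.003)):
  for a in r[q]: print(q,atz(p,a[0],z))
  if r[q]: print([ (ctrl,0)[1] ])
print(tri((p,r["scoop_handle"][0][0]),(P("top"),(419.4,210.4)),(P("scene"),(274,257.4))))
E
```

```text
[ 0.55888629 -0.30822794  0.2190515 ] [-3.14055366e+00  1.47376801e-03  1.73841143e-01] [-5.61280678e-01  4.93105590e-01  1.22279737e+00 -2.20007059e-04
  1.42747969e+00  8.35706889e-01] 2.0333
{'scoop': [([302.9, 206.3], 0.98), ([471.9, 140.4], 0.67)], 'scoop_handle': [([308.2, 189.1], 0.79), ([543.8, 146.8], 0.57)], 'part0': [([311.4, 224.9], 0.7), ([297.1, 227.2], 0.67), ([313.2, 213.7], 0.63), ([298.0, 208.4], 0.63), ([315.1, 192.6], 0.45), ([383.7, 74.9], 0.28)]}
scoop [ 0.5136652  -0.29767214  0.        ]
scoop [ 0.63808992 -0.49641823  0.        ]
[0]
scoop_handle [ 0.55496453 -0.30000144  0.066     ]
scoop_handle [ 0.64478938 -0.54123599  0.066     ]
[0]
part0 [ 0.49029207 -0.31341612  0.003     ]
part0 [ 0.48357326 -0.29462759  0.003     ]
part0 [ 0.50665344 -0.31310757  0.003     ]
part0 [ 0.51052414 -0.29161948  0.003     ]
part0 [ 0.53622175 -0.31058956  0.003     ]
part0 [ 0.6942739  -0.36675886  0.003     ]
[0]
(array([ 0.55644221, -0.29534252,  0.07615439]), np.float64(0.004650204849842529))
```

View pics/w1.png

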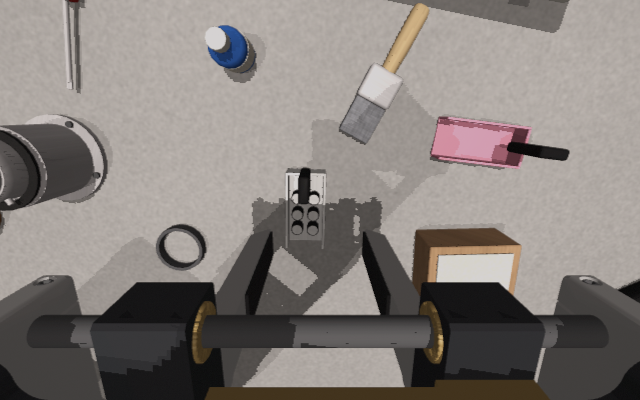

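The wrist picture shows the metal scoop at (305,210), almost aligned with the tool, with its fin at (304,187). The pink scoop is at (480,145) and the brush at (385,80). I'll fit silhouettes to get accurate poses.

```bash
cat > fit.py <<'E'
from h import *
from scipy.optimize import minimize
def box(x0,x1,y0,y1,z0,z1): return np.array([[x,y,z] for x in(x0,x1) for y in(y0,y1) for z in(z0,z1)])
def cyl(d,z0,z1): 
    a=np.linspace(0,2*np.pi,40);return np.vstack([np.c_[d/2*np.cos(a),d/2*np.sin(a),0*a+z] for z in(z0,z1)])
M={"scoop":[np.vstack([box(-.05,.05,-.025,.025,0,.003),box(-.05,.05,-.025,.025,.003,.03)]),box(.027,.057,-.006,.006,.028,.088)],
"cap":[cyl(.086,0,.032),cyl(.05,.032,.056)],
"canister":[cyl(.11,0,.006),cyl(.088,0,.08),cyl(.063,.08,.110)]}
S=4
def sil(name,q,p):
    c,s=np.cos(q[2]),np.sin(q[2]);R=np.array([[c,-s,0],[s,c,0],[0,0,1]]);im=np.zeros((400,640),np.uint8)
    for B in M[name]:
        X=B@R.T+[q[0],q[1],q[3] if len(q)>3 else 0];u=np.array([proj(p,x) for x in X])
        cv2.fillConvexPoly(im,cv2.convexHull(np.round(u*16).astype(np.int32)),1,shift=4)
    return im
def moms(im):
    m=cv2.moments(im.astype(np.uint8),True);return np.array([m["m10"]/m["m00"],m["m01"]/m["m00"]])
def fit(name,q0,views):
    masks=[]
    for p,cam,g in views:
        d=ctrl.masks_of(name,cam);d=[e for e in d if np.hypot(*(np.array(e["at"])-g))<25]
        if d: masks.append((p,cam,d[0]["pixels"]))
    def cost(q):
        r=0
        for p,c,m in masks:
            k=sil(name,q,p)>0;r+=1-(k&m).sum()/(k|m).sum()
        return r/len(masks)
    q0=np.array(q0,float);n=len(q0);sx=np.vstack([q0]+[q0+e for e in np.diag([.015,.015,.15,.01][:n])])
    r=minimize(cost,q0,method="Nelder-Mead",options=dict(initial_simplex=sx,xatol=1e-4,fatol=1e-5,maxiter=250))
    out=[ (c,np.round(moms(sil(name,r.x,p))-moms(m),1).tolist(), round(1-(((sil(name,r.x,p)>0)&m).sum()/((sil(name,r.x,p)>0)|m).sum()),3)) for p,c,m in masks]
    return np.round(r.x,4),round(r.fun,3),out
E
python3 - <<'E'
from fit import *
o=ctrl.get_obs();ctrl.camera("wrist");w=P("wrist",o);s=P("scene");t=P("top");ctrl.camera("top");ctrl.camera("scene")
print(fit("scoop",[.517,-.3,.175,0],[(w,"wrist",(305,205)),(s,"scene",(262,268)),(t,"top",(418,227))]))
print(fit("scoop",[.517,-.3,.175],[(w,"wrist",(305,205))]))
print(fit("cap",[.472,.287,0],[(s,"scene",(343,160)),(t,"top",(206,246))]))
print(fit("canister",[.52,.015,0],[(s,"scene",(319,200)),(t,"top",(304,224))]))
for z in(.098,):
  a=atz(t,(294.9,211.4),z);b=atz(t,(311.1,231.9),z);print(a,b,(a+b)/2,np.linalg.norm(a-b),np.arctan2(*(a-b)[1::-1]))
E
```

```text
(array([ 0.5158, -0.301 ,  0.1399, -0.002 ]), np.float64(0.306), [('wrist', [-0.1, 7.1], np.float64(0.363)), ('scene', [-1.5, -0.4], np.float64(0.248))])
(array([ 0.5185, -0.3013,  0.1663]), np.float64(0.372), [('wrist', [0.1, 5.4], np.float64(0.372))])
(array([0.4731, 0.2905, 0.0737]), np.float64(0.091), [('scene', [0.6, 0.2], np.float64(0.103)), ('top', [0.5, 0.2], np.float64(0.079))])
(array([0.5247, 0.0197, 0.0107]), np.float64(0.063), [('scene', [0.3, -0.1], np.float64(0.074)), ('top', [0.1, 0.1], np.float64(0.051))])
[0.55245306 0.03953024 0.098     ] [ 0.49742342 -0.00267433  0.098     ] [0.52493824 0.01842795 0.098     ] 0.06935046635728995 0.6542564321324871
```

step_arm(plan=[[[0,-0.5,1.2,0,0,0],[0,-0.5,2.0,0,0,0],[0,-0.5,2.0,0,0,0],[0,-0.5,2.0,0,0,0]]])

```text
time_s: 3.12
ee_pos: [0.5559, -0.2929, 0.1603]
eef_rot: [-3.141, 0.001, 0.173]
force: [-0.0, 0.6, 0.8]
grip_width: 0.0563
grip_force: 0.0
```

Run:
```python
from w import *
o,p,im,r=look("w2",["scoop","scoop_handle"])
print(o["ee_pos"],o["eef_rot"],o["qpos"]);print(r)
print(atz(p,r["scoop"][0][0],0),atz(p,r["scoop_handle"][0][0],.066))
cv2.imwrite("pics/w2c.png",cv2.resize(im[140:290,230:390,::-1],(640,600),interpolation=cv2.INTER_CUBIC))
```

```text
[ 0.55592098 -0.29292122  0.16027053] [-3.14051837e+00  1.26621832e-03  1.73119114e-01] [-5.43214023e-01  5.12115007e-01  1.33176058e+00 -2.19893810e-05
  1.29937747e+00  8.54469783e-01]
{'scoop': [([510.9, 145.9], 0.96), ([317.9, 219.8], 0.78)], 'scoop_handle': [([318.9, 200.4], 0.87), ([605.5, 158.2], 0.83), ([307.8, 210.8], 0.18)]}
[ 0.6365697  -0.49546943  0.        ] [ 0.55765744 -0.29553684  0.066     ]
```

View pics/w2c.png

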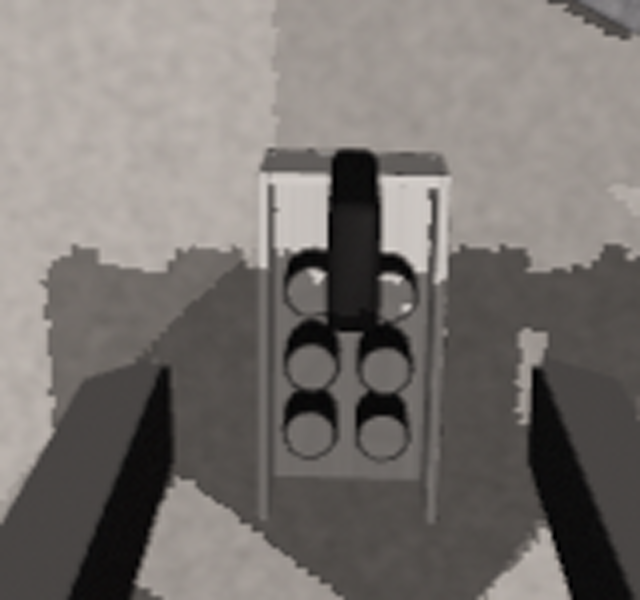

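The crop shows the fin's top face from about (355,204) to (357,327) crop pixels, the back wall's top edge at row 178 (columns 263–450), and all six capacitors standing. I'll turn those corners into a pose.

Run:
```python
from w import *
from scipy.optimize import least_squares
p=P("wrist",ctrl.get_obs())
L=[((355,204),(.057,0,.088)),((357,327),(.027,0,.088)),((261,178),(.05,.025,.03)),((450,178),(.05,-.025,.03)),((272,478),(-.05,.022,.003)),((420,480),(-.05,-.022,.003)),((263,521),(-.05,.025,.03)),((433,521),(-.05,-.025,.03))]
def f(q):
  R=Rot.from_euler("z",q[2]).as_matrix()
  return np.concatenate([proj(p,R@np.array(X)+[q[0],q[1],q[3]])-[230+a[0]/4,140+a[1]/4] for a,X in L])
r=least_squares(f,[.517,-.3,.17,0]);print(r.x,np.round(r.fun,1))
print(r.x[:2]+.042*np.array([np.cos(r.x[2]),np.sin(r.x[2])]))
```

```text
[ 0.51573259 -0.30316637  0.15456777 -0.0024607 ] [ 0.5 -0.1 -0.7  2.  -0.4 -0.8 -0.   0.   0.9 -0.6 -0.1 -0.6 -0.8 -0.6
  0.7  0.1]
[ 0.55723188 -0.29670035]
```

step_arm(plan=[[[0,0.13,1.0,0,0,0.17],[0,0.13,2.0,0,0,0.17],[0,0.13,3.0,0,0,0.17],[0,0.13,3.8,0,0,0.17],[0,0.13,3.8,0,0,0.17],[0,0.13,3.8,0,0,0.17]]])

```text
time_s: 3.77
ee_pos: [0.557, -0.2972, 0.0473]
eef_rot: [3.142, -0.0, 0.155]
force: [0.8, 0.3, 0.2]
grip_width: 0.0563
grip_force: 0.0
```

step_arm(plan=[[[0,0,0,0,0,0],[0,0,0,0,0,0],[0,0,0,0,0,0],[0,0,0,0,0,0],[0,0,0,0,0,0],[0,0,0,0,0,0]]], grip=0, squeeze=55)

```text
time_s: 4.27
ee_pos: [0.5569, -0.2969, 0.0468]
eef_rot: [3.141, -0.0, 0.155]
force: [-0.3, -0.2, 1.1]
grip_width: 0.0197
grip_force: 0.0
```

step_arm(plan=[[[0,0,0,0,0,0],[0,0,0,0,0,0],[0,0,0,0,0,0],[0,0,0,0,0,0]]])

```text
time_s: 4.6
ee_pos: [0.5567, -0.2968, 0.0463]
eef_rot: [-3.141, 0.0, 0.155]
force: [0.9, 0.1, -1.0]
grip_width: 0.0113
grip_force: 55.0
```

step_arm(plan=[[[0,0,-0.2,0,0,0],[0,0,-0.6,0,0,0],[0,0,-1.2,0,0,0],[0,0,-2.0,0,0,0],[0,0,-3.0,0,0,0],[0,0,-4.0,0,0,0],[0,0,-5.0,0,0,0],[0,0,-5.0,0,0,0]]])

```text
time_s: 5.27
ee_pos: [0.5584, -0.2979, 0.2044]
eef_rot: [3.135, -0.008, 0.155]
force: [-0.4, -0.1, -0.6]
grip_width: 0.0117
grip_force: 55.0
```

Run:
```python
from w import *
from scipy.optimize import least_squares
o=ctrl.get_obs();q=o["qpos"];print(q,o["ee_pos"],o["eef_rot"])
D=[(.300459,1.521554,.54976,.20490),(.493106,1.222797,np.hypot(.55888629,.30822794),.2190515),(.512115,1.33176,np.hypot(.55592,.29292),.16027),(q[1],q[2],np.hypot(*o["ee_pos"][:2]),o["ee_pos"][2])]
def f(v):
  a,L2,L3,e,H=v;r=[]
  for j2,j3,R,z in D:
    s=j2+j3;r+=[a+L2*np.sin(j2)+L3*np.sin(s)+e*np.cos(s)-R,H+L2*np.cos(j2)+L3*np.cos(s)-e*np.sin(s)-z]
  return np.r_[r,[1e-3*(v[3])]]
for s in(.05,.15):
  r=least_squares(f,[s,.4,.4,0,.1],xtol=1e-14,ftol=1e-14);print(r.x,np.abs(r.fun).max())
```

```text
[-5.47897747e-01  4.81814255e-01  1.27295682e+00 -5.65751498e-05
  1.37656489e+00  8.67710296e-01] [ 0.55838411 -0.29787662  0.20441163] [ 3.13491838 -0.00778829  0.15522491]
[ 0.00060892  0.42501062  0.44951929  0.04772858 -0.04306882] 0.002113560566451733
[ 0.00060892  0.42501062  0.44951929  0.04772858 -0.04306882] 0.002113560627286293
```

```bash
cat > mv.py <<'E'
from h import *
def cur():
    o=ctrl.get_obs();return np.array(o["ee_pos"]),Rot.from_euler("xyz",o["eef_rot"]),o
def row(p,R):
    p0,R0,o=cur();return np.r_[R0.inv().apply(p-p0)/.03,(R0.inv()*R).as_rotvec()/np.radians(6)]
SP=np.array([-.0915,0,.0463])  # spout bottom edge in tool frame
def scoop(tip,yaw,tilt):
    R=Rot.from_euler("z",yaw)*Rot.from_euler("x",np.pi)*Rot.from_euler("y",tilt)
    return np.array(tip)-R.apply(SP),R
E
python3 - <<'E'
from mv import *
np.set_printoptions(suppress=True,precision=2)
print(cur()[:1],row(*scoop([.5247,.035,.165],1.52,0)),scoop([.5247,.035,.165],1.52,0)[0],scoop([.5247,.03,.118],1.52,1.1)[0])
E
```

```text
(array([ 0.56, -0.3 ,  0.2 ]),) [  1.23 -14.12  -0.31   0.1   -0.02 -13.03] [0.53 0.13 0.21] [0.52 0.03 0.22]
```

step_arm(plan=[[[0.1,-0.8,-0.3,0,0,-0.8],[0.2,-1.8,-0.3,0,0,-1.7],[0.3,-2.8,-0.3,0,0,-2.6],[0.4,-3.8,-0.3,0,0,-3.5],[0.5,-4.8,-0.3,0,0,-4.4],[0.5,-5.8,-0.3,0,0,-5.3],[0.6,-6.8,-0.3,0,0,-6.3],[0.6,-6.8,-0.3,0,0,-6.3]]])

```text
time_s: 5.93
ee_pos: [0.5426, -0.0884, 0.2061]
eef_rot: [-3.141, -0.001, 0.825]
force: [1.4, -0.5, -2.5]
grip_width: 0.0117
grip_force: 55.0
```

Run:
```python
from mv import *
np.set_printoptions(suppress=True,precision=2)
print(cur()[2]["qpos"],row(*scoop([.5247,.035,.165],1.52,0)))
```

```text
[-0.23  0.3   1.52  0.    1.32  0.52] [ 4.96 -5.18 -0.17  0.   -0.01 -6.64]
```

step_arm(plan=[[[0.6,-0.6,-0.1,0,0,-0.8],[1.3,-1.4,-0.1,0,0,-1.8],[2.1,-2.2,-0.2,0,0,-2.8],[2.9,-3.0,-0.2,0,0,-3.8],[3.7,-3.8,-0.2,0,0,-4.8],[4.4,-4.6,-0.2,0,0,-5.8],[5.0,-5.2,-0.2,0,0,-6.6],[5.0,-5.2,-0.2,0,0,-6.6]]])

```text
time_s: 6.6
ee_pos: [0.5319, 0.1271, 0.2118]
eef_rot: [3.141, -0.001, 1.514]
force: [0.4, 0.3, -1.5]
grip_width: 0.0116
grip_force: 55.0
```

step_arm(plan=[[[0,0,0,0,0.4,0],[0,0,0,0,1.0,0],[0,0,0,0,1.5,0],[0,0,0,0,1.5,0],[0,0,0,0,1.5,0]]])

```text
time_s: 7.02
ee_pos: [0.5325, 0.1225, 0.2117]
eef_rot: [3.142, -0.155, 1.504]
force: [-0.1, -0.1, -1.6]
grip_width: 0.0119
grip_force: 55.0
```

Run:
```python
from w import *
from mv import *
np.set_printoptions(suppress=True,precision=2)
print(cur()[2]["qpos"])
for t,z in((10,.14),(20,.13),(30,.122),(40,.12),(52,.12),(65,.12)): print(t,row(*scoop([.5247,.031,z],1.52,np.radians(t))))
o,p,im,r=look("w3",["scoop","scoop_handle"]);print(r)
s=ctrl.camera("scene");cv2.imwrite("pics/p1.png",cv2.hconcat([cv2.resize(im[100:300,160:480,::-1],(400,250)),cv2.resize(s[120:245,230:430,::-1],(400,250))]))
```

```text
[0.08 0.27 1.56 0.16 1.3  0.11]
10 [-0.37 -0.1   0.28  0.03  0.18 -0.15]
20 [-0.75 -0.09  0.11  0.04  1.85 -0.15]
30 [-1.2  -0.09 -0.06  0.05  3.52 -0.15]
40 [-1.68 -0.08 -0.35  0.07  5.18 -0.14]
52 [-2.32 -0.07 -0.67  0.08  7.18 -0.14]
65 [-3.08 -0.05 -0.85  0.1   9.35 -0.13]
{'scoop': [([316.6, 266.2], 0.72)], 'scoop_handle': [([318.9, 253.3], 0.69)]}
```

View pics/p1.png

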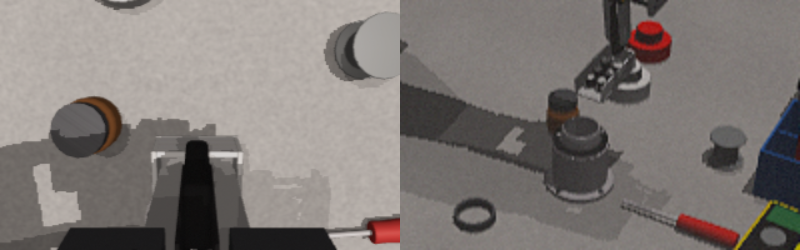

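The left part (wrist) shows the fin in the gripper with the back wall level. The right part (scene) shows the capacitors still in the scoop, above and beside the canister. I'll start the tilt and check for droop.

step_arm(plan=[[[-0.2,-0.1,0.2,0,0,-0.1],[-0.4,-0.1,0.3,0,0.2,-0.1],[-0.5,-0.1,0.2,0,0.8,-0.1],[-0.7,-0.1,0.1,0,1.6,-0.1],[-0.8,-0.1,0.1,0,2.0,-0.1],[-0.8,-0.1,0.1,0,2.0,-0.1],[-0.8,-0.1,0.1,0,2.0,-0.1]]])

```text
time_s: 7.8
ee_pos: [0.5277, 0.1, 0.2042]
eef_rot: [3.139, -0.365, 1.516]
force: [0.3, 1.1, -1.5]
grip_width: 0.0113
grip_force: 55.0
```

Run:
```python
from w import *
from mv import *
np.set_printoptions(suppress=True,precision=2)
p0,R0,o=cur();print(o["qpos"])
print("tip",p0+R0.apply(SP))
for t,z in((25,.128),(30,.124),(35,.12),(40,.12),(45,.12),(52,.12),(65,.12)): print(t,row(*scoop([.5247,.031,z],1.52,np.radians(t))))
o,p,im,r=look("w3",[])
for X in([.0085,.025,.0163],[.0085,-.025,.0163],[.0155,0,-.0417],[-.0145,0,-.0417]): print(proj(p,R0.apply(X)+p0))
a=im[190:350,220:420,::-1]
s=ctrl.camera("scene");t=ctrl.camera("top");f=lambda a:cv2.resize(a,(400,320),interpolation=cv2.INTER_CUBIC)
cv2.imwrite("pics/p2.png",cv2.hconcat([f(a),f(s[125:221,280:400,::-1])]))
tt=P("top");ss=P("scene");print("tip in scene",proj(ss,p0+R0.apply(SP)),"mouth",proj(ss,[.5247,.0197,.11]))
```

```text
[-0.06  0.25  1.63  0.38  1.28 -0.12]
tip [0.52 0.03 0.13]
25 [-0.13  0.02 -0.21  0.03  0.69 -0.03]
30 [-0.34  0.02 -0.33  0.04  1.52 -0.03]
35 [-0.57  0.02 -0.44  0.04  2.35 -0.03]
40 [-0.78  0.02 -0.66  0.04  3.19 -0.03]
45 [-1.    0.02 -0.85  0.04  4.02 -0.03]
52 [-1.34  0.03 -1.1   0.04  5.19 -0.03]
65 [-2.04  0.03 -1.43  0.05  7.35 -0.02]
[353.47 219.64]
[279.59 219.64]
[316.4 245.8]
[316.42 299.47]
tip in scene [322.05 176.56] mouth [320.37 183.29]
```

View pics/p2.png

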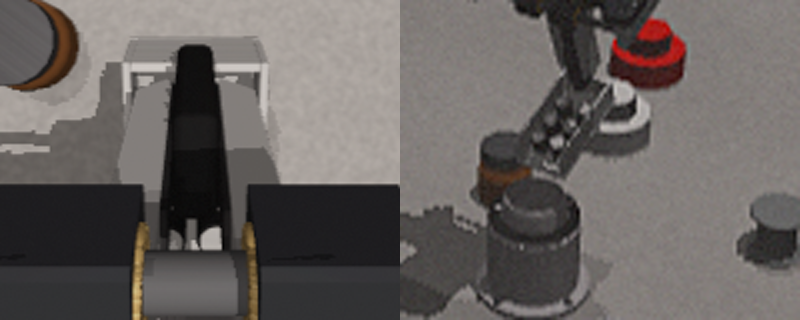

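The wrist view (left) agrees with the predicted back-wall position within about 3 px. The scene view (right) shows the spout edge at about (323,176), as predicted, just behind the mouth. Now the pour.

step_arm(plan=[[[-0.1,0,-0.2,0,0.7,0],[-0.2,0,-0.3,0,1.1,0],[-0.3,0,-0.3,0,1.5,0],[-0.5,0,-0.4,0,2.0,0],[-0.6,0,-0.5,0,2.4,0],[-0.7,0,-0.6,0,2.8,0],[-0.8,0,-0.7,0,3.2,0],[-0.8,0,-0.7,0,3.2,0]]])

```text
time_s: 8.62
ee_pos: [0.5261, 0.0703, 0.2152]
eef_rot: [3.14, -0.703, 1.517]
force: [-1.1, -0.1, -2.0]
grip_width: 0.0116
grip_force: 55.0
```

Run:
```python
from mv import *
np.set_printoptions(suppress=True,precision=3)
p0,R0,o=cur();print(o["qpos"],"tip",p0+R0.apply(SP))
for t in(40,45,52,60,68): print(t,row(*scoop([.5247,.031,.12],1.52,np.radians(t))))
ctrl.camera("top");ctrl.camera("scene")
for c in("top","scene"):print([(np.round(d["at"]),round(d["confidence"],2)) for d in ctrl.place_of("part0",c)])
```

```text
[-0.269  0.3    1.653  0.694  1.412 -0.408] tip [0.524 0.03  0.121]
40 [ 0.004  0.019  0.045  0.036 -0.043 -0.021]
45 [-0.141  0.021 -0.216  0.037  0.791 -0.019]
52 [-0.381  0.022 -0.557  0.038  1.957 -0.017]
60 [-0.703  0.024 -0.909  0.039  3.291 -0.014]
68 [-1.072  0.026 -1.211  0.04   4.624 -0.011]
[(array([294., 227.]), 0.48)]
[(array([317., 184.]), 0.6)]
```

step_arm(plan=[[[-0.05,0,-0.1,0,0.3,0],[-0.1,0,-0.2,0,0.6,0],[-0.15,0,-0.25,0,0.9,0],[-0.2,0,-0.35,0,1.2,0],[-0.25,0,-0.4,0,1.5,0],[-0.35,0,-0.5,0,1.8,0],[-0.4,0,-0.55,0,2.0,0],[-0.4,0,-0.55,0,2.0,0]]])

```text
time_s: 9.48
ee_pos: [0.525, 0.0501, 0.2199]
eef_rot: [3.14, -0.913, 1.516]
force: [0.5, 0.1, -1.3]
grip_width: 0.0118
grip_force: 55.0
```

Run:
```python
from mv import *
np.set_printoptions(suppress=True,precision=3)
p0,R0,o=cur();print(o["qpos"],"tip",p0+R0.apply(SP))
for t in(52,60,68): print(t,row(*scoop([.5247,.031,.12],1.52,np.radians(t))))
t=ctrl.camera("top");s=ctrl.camera("scene");f=lambda a:cv2.resize(a[:,:,::-1],(400,320),interpolation=cv2.INTER_CUBIC)
cv2.imwrite("pics/p3.png",cv2.hconcat([f(t[180:260,255:355]),f(s[125:221,270:390])]))
for c in("top","scene"):print([(np.round(d["at"]),round(d["confidence"],2)) for d in ctrl.place_of("part0",c)])
```

```text
[-0.377  0.367  1.655  0.851  1.529 -0.547] tip [0.524 0.031 0.119]
52 [ 0.033  0.021  0.005  0.045 -0.053 -0.021]
60 [-0.209  0.023 -0.406  0.047  1.28  -0.018]
68 [-0.506  0.026 -0.779  0.048  2.613 -0.014]
[(array([261., 260.]), 0.7), (array([305., 230.]), 0.53), (array([205., 244.]), 0.29)]
[]
```

View pics/p3.png

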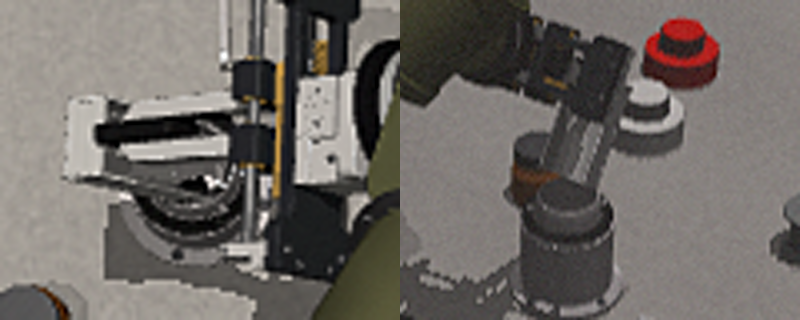

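The scoop looks empty in the scene view (right), and the wrist load dropped by about 0.7 N, which matches 72 g. I'll tilt a bit further to be sure.

step_arm(plan=[[[-0.1,0,-0.2,0,0.6,0],[-0.2,0,-0.4,0,1.3,0],[-0.35,0,-0.6,0,2.0,0],[-0.5,0,-0.8,0,2.6,0],[-0.5,0,-0.8,0,2.6,0],[-0.5,0,-0.8,0,2.6,0],[-0.5,0,-0.8,0,2.6,0],[-0.5,0,-0.8,0,2.6,0]]])

```text
time_s: 10.35
ee_pos: [0.5237, 0.0235, 0.2241]
eef_rot: [3.131, -1.181, 1.527]
force: [-0.9, -0.2, -1.1]
grip_width: 0.0116
grip_force: 55.0
```

Run:
```python
from mv import *
np.set_printoptions(suppress=True,precision=2)
p0,R0,o=cur();print(o["qpos"],"tip",p0+R0.apply(SP))
for t,z in((60,.14),(45,.15),(30,.165),(15,.165),(0,.165)): print(t,row(*scoop([.5247,.04,z],1.52,np.radians(t))))
```

```text
[-0.48  0.48  1.64  1.01  1.7  -0.68] tip [0.52 0.03 0.12]
60 [ 0.84  0.    0.45  0.04 -1.28  0.02]
45 [ 1.33  0.    1.2   0.05 -3.78  0.02]
30 [ 1.74  0.    1.9   0.05 -6.28  0.01]
15 [ 1.46 -0.    2.75  0.05 -8.78  0.01]
0 [  0.97  -0.01   3.49   0.05 -11.28  -0.  ]
```

step_arm(plan=[[[0.4,0,0.2,0,-0.6,0],[0.8,0,0.4,0,-1.3,0],[1.0,0,0.8,0,-2.4,0],[1.3,0,1.2,0,-3.5,0],[1.5,0,1.5,0,-4.6,0],[1.7,0,1.8,0,-5.7,0],[1.7,0,2.1,0,-6.8,0],[1.6,0,2.4,0,-7.8,0]]])

```text
time_s: 11.02
ee_pos: [0.5287, 0.1086, 0.2434]
eef_rot: [3.131, -0.361, 1.52]
force: [0.4, -0.7, -1.1]
grip_width: 0.0115
grip_force: 55.0
```

Run:
```python
from mv import *
np.set_printoptions(suppress=True,precision=3)
print(row(*scoop([.5247,.04,.165],1.52,0)),scoop([.5247,.04,.165],1.52,0)[0])
s=ctrl.camera("top")
for q in("part0","scoop","lens_ring","jar","spool"):print(q,[(np.round(d["at"]),round(d["confidence"],2)) for d in ctrl.place_of(q,"top")])
t=P("top")
for n,u in (("jar",(262,262)),("ring",(362,261)),("flux",(378,168))):print(n,atz(t,u,.03))
cv2.imwrite("pics/p4.png",cv2.resize(s[150:270,240:400,::-1],(800,600),interpolation=cv2.INTER_CUBIC))
```

```text
[ 0.333 -0.032  1.27   0.098 -3.445 -0.014] [0.529 0.131 0.211]
part0 [(array([262., 263.]), 0.32)]
scoop [(array([487., 183.]), 0.79)]
lens_ring [(array([360., 264.]), 0.48)]
jar [(array([262., 261.]), 0.63)]
spool [(array([241., 166.]), 0.93)]
jar [0.426 0.133 0.03 ]
ring [ 0.425 -0.139  0.03 ]
flux [ 0.686 -0.191  0.03 ]
```

Run:
```python
from mv import *
np.set_printoptions(suppress=True,precision=2)
R=Rot.from_euler("z",1.52)*Rot.from_euler("x",np.pi)
print(row(np.array([.5247,.1,.26]),R),row(np.array([.5247,-.055,.26]),R))
```

```text
[ 0.   -0.1  -0.69  0.03 -3.51 -0.04] [-4.81  0.19 -2.54  0.03 -3.51 -0.04]
```

step_arm(plan=[[[0,0,-0.5,0,-0.9,0],[0,0,-0.7,0,-1.8,0],[-1.0,0,-1.1,0,-2.7,0],[-2.2,0.1,-1.5,0,-3.5,0],[-3.4,0.1,-2.0,0,-3.5,0],[-4.8,0.2,-2.5,0,-3.5,0],[-4.8,0.2,-2.5,0,-3.5,0],[-4.8,0.2,-2.5,0,-3.5,0]]])

```text
time_s: 11.98
ee_pos: [0.5249, -0.0565, 0.2587]
eef_rot: [3.14, -0.001, 1.511]
force: [0.1, 0.5, -1.1]
grip_width: 0.0118
grip_force: 55.0
```

Run:
```python
from w import *
np.set_printoptions(suppress=True,precision=3)
o,p,im,r=look("w4",["part0","canister_mouth"]);print(o["ee_pos"],o["eef_rot"],r)
u=proj(p,[.5247,.0197,.11]).astype(int);print(u)
print(atz(p,r["canister_mouth"][0][0],.11) if r["canister_mouth"] else 0)
x,y=u;y=max(y,50);cv2.imwrite("pics/w4c.png",cv2.resize(im[y-50:y+50,x-66:x+66,::-1],(660,500),interpolation=cv2.INTER_CUBIC))
print(row:=None)
```

```text
[ 0.525 -0.056  0.259] [ 3.14  -0.001  1.511] {'part0': [([311.9, 121.3], 0.74), ([301.7, 99.9], 0.68), ([307.1, 128.0], 0.64), ([302.7, 125.3], 0.61), ([320.4, 101.1], 0.51), ([321.3, 135.2], 0.41)], 'canister_mouth': [([311.3, 114.2], 0.68)]}
[311 114]
[0.524 0.021 0.11 ]
None
```

View pics/w4c.png

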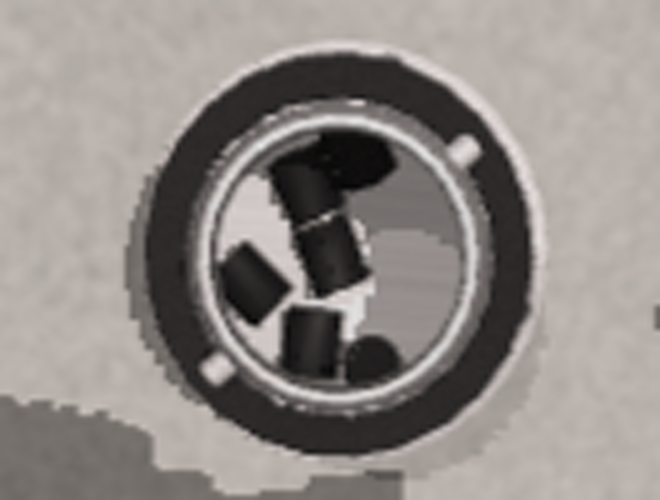

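The enlarged wrist view shows all six capacitors inside the canister, at crop positions (350,155), (305,185), (330,255), (255,285), (310,345) and (370,358). I'll take the scoop back to its original clear spot.

step_arm(plan=[[[-0.6,0.1,0.0,0,0,0.8],[-1.3,0.2,0.0,0,0,1.7],[-2.1,0.3,0.0,0,0,2.7],[-2.9,0.4,0.0,0,0,3.7],[-3.7,0.6,0.2,0,0,4.8],[-4.5,0.7,0.5,0,0,5.9],[-5.2,0.9,0.8,0,0,7.0],[-5.8,1.0,1.2,0,0,8.0]]])

```text
time_s: 12.8
ee_pos: [0.5466, -0.2295, 0.2232]
eef_rot: [3.139, -0.003, 0.674]
force: [0.4, 0.4, -1.3]
grip_width: 0.0116
grip_force: 55.0
```

Run:
```python
from mv import *
np.set_printoptions(suppress=True,precision=2)
R=Rot.from_euler("z",.155)*Rot.from_euler("x",np.pi)
print(row(np.array([.5567,-.2968,.12]),R))
```

```text
[-1.14  1.95  3.44  0.02 -0.03  4.95]
```

step_arm(plan=[[[-0.3,0.5,0.5,0,0,1.0],[-0.5,1.0,1.2,0,0,2.0],[-0.8,1.5,2.0,0,0,3.0],[-1.0,1.8,2.8,0,0,4.0],[-1.1,1.9,3.4,0,0,4.9],[-1.1,1.9,3.4,0,0,4.9],[-1.1,1.9,3.4,0,0,4.9]]])

```text
time_s: 13.38
ee_pos: [0.5564, -0.2933, 0.121]
eef_rot: [-3.141, -0.002, 0.169]
force: [0.5, -0.2, -0.5]
grip_width: 0.0117
grip_force: 55.0
```

Run:
```python
from mv import *
np.set_printoptions(suppress=True,precision=2)
R=Rot.from_euler("z",.155)*Rot.from_euler("x",np.pi)
print(row(np.array([.5567,-.2968,.0463]),R))
```

```text
[-0.01  0.12  2.49 -0.01 -0.02  0.13]
```

step_arm(plan=[[[0,0.1,0.8,0,0,0.1],[0,0.1,1.5,0,0,0.1],[0,0.1,2.0,0,0,0.1],[0,0.1,2.3,0,0,0.1],[0,0.1,2.4,0,0,0.1],[0,0.1,2.5,0,0,0.1],[0,0.1,2.5,0,0,0.1]]])

```text
time_s: 13.97
ee_pos: [0.5575, -0.2973, 0.0472]
eef_rot: [3.14, -0.004, 0.156]
force: [0.5, -1.0, -1.3]
grip_width: 0.0117
grip_force: 55.0
```

step_arm(plan=[[[0,0,0,0,0,0],[0,0,0,0,0,0],[0,0,0,0,0,0],[0,0,0,0,0,0],[0,0,0,0,0,0]]], grip=0.5)

```text
time_s: 14.38
ee_pos: [0.557, -0.2974, 0.0465]
eef_rot: [3.141, -0.003, 0.155]
force: [0.3, -0.2, -0.6]
grip_width: 0.042
grip_force: 0.0
```

step_arm(plan=[[[0,0,-0.6,0,0,0],[0,0,-1.6,0,0,0],[0,0,-2.8,0,0,0],[0,0,-4.0,0,0,0],[0,0,-5.2,0,0,0],[0,0,-6.0,0,0,0],[0,0,-6.0,0,0,0]]])

```text
time_s: 14.97
ee_pos: [0.5577, -0.2981, 0.2325]
eef_rot: [3.135, -0.009, 0.155]
force: [-0.2, 0.1, 0.8]
grip_width: 0.0469
grip_force: 0.0
```

Run:
```python
from w import *
from mv import *
np.set_printoptions(suppress=True,precision=4)
o,p,im,r=look("w5",["scoop"]);print(o["ee_pos"],o["eef_rot"],o["force"],r)
cv2.imwrite("pics/w5c.png",cv2.resize(im[140:290,230:390,::-1],(480,450),interpolation=cv2.INTER_CUBIC))
# refine canister centre from w4 (pose noted then)
q=P("wrist",dict(ee_pos=[.5249,-.0565,.2587],eef_rot=[3.14,-.001,1.511]))
print(atz(q,(313.6,114.6),.11),atz(q,(311-66+341/5,64+260/5),.098))
R=Rot.from_euler("z",.1)*Rot.from_euler("x",np.pi)
print(row(np.array([.40,.27,.25]),R))
```

```text
[ 0.5577 -0.2981  0.2325] [ 3.1353 -0.0094  0.1549] [-0.1999  0.0532  0.8177] {'scoop': [([472.4, 136.3], 0.95), ([315.6, 206.5], 0.75)]}
[0.5275 0.0215 0.11  ] [0.5269 0.0201 0.098 ]
[ -2.2354 -19.4904  -0.8118   0.0128  -0.0351   0.5233]
```

View pics/w5c.png

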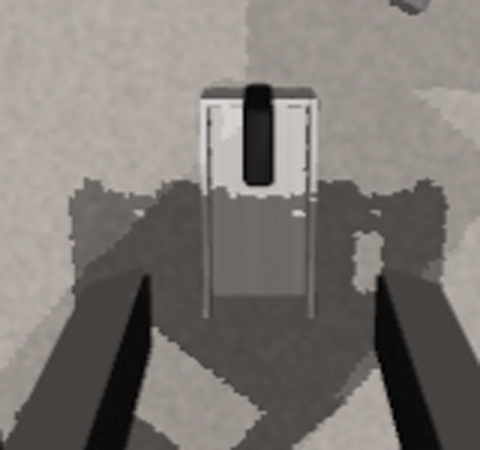

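The scoop stands empty and flat at its original spot: edges straight, fin at (258,135) in the crop. Next is the cap.

step_arm(plan=[[[0,-0.9,0,0,0,-0.6],[0,-2.1,0,0,0,-1.4],[0,-3.4,0,0,0,-2.3],[0,-4.7,0,0,0,-3.2],[0,-6.0,0,0,0,-4.1],[0,-7.3,0,0,0,-5.0],[0,-8.6,0,0,0,-6.0],[0,-9.8,0,0,0,-6.8]]], grip=0.8)

```text
time_s: 15.73
ee_pos: [0.5098, -0.0049, 0.2245]
eef_rot: [3.142, -0.0, 0.872]
force: [1.2, -0.7, 0.1]
grip_width: 0.0754
grip_force: 0.0
```

Run:
```python
from mv import *
np.set_printoptions(suppress=True,precision=2)
R=Rot.from_euler("z",1.5)*Rot.from_euler("x",np.pi)
print(row(np.array([.473,.27,.22]),R))
```

```text
[ 6.23 -6.83  0.15  0.   -0.   -5.99]
```

step_arm(plan=[[[0.8,-0.9,0,0,0,-0.8],[1.7,-1.9,0,0,0,-1.7],[2.6,-2.8,0,0,0,-2.6],[3.5,-3.8,0,0,0,-3.5],[4.4,-4.8,0,0,0,-4.4],[5.3,-5.8,0.1,0,0,-5.3],[6.2,-6.8,0.1,0,0,-6.0],[6.2,-6.8,0.1,0,0,-6.0]]])

```text
time_s: 16.4
ee_pos: [0.4738, 0.2721, 0.2208]
eef_rot: [-3.141, 0.001, 1.505]
force: [-0.2, -0.6, 0.3]
grip_width: 0.0751
grip_force: 0.0
```

step_arm(plan=[[[0,0,0,0,0,0],[0,0,0,0,0,0],[0,0,0,0,0,0]]])

```text
time_s: 16.65
ee_pos: [0.4761, 0.2658, 0.2223]
eef_rot: [3.14, 0.001, 1.493]
force: [1.0, -0.0, -0.2]
grip_width: 0.0753
grip_force: 0.0
```

```bash
cat > capfit.py <<'E'
from fit import *
import sys
np.set_printoptions(suppress=True,precision=4)
o=ctrl.get_obs();ctrl.camera("wrist");w=P("wrist",o);ctrl.camera("scene");ctrl.camera("top")
print(o["ee_pos"],o["eef_rot"])
for q in("cap","cap_grip"):
  for d in ctrl.place_of(q,"wrist"):print(q,d["at"],round(d["confidence"],2),atz(w,d["at"],0 if q=="cap" else .044))
g=proj(w,[.473,.2905,.03]);print(g)
s=(P("scene"),"scene",(343,160));t=(P("top"),"top",(206,246))
print(fit("cap",[.473,.2905,0],[(w,"wrist",g)]))
print(fit("cap",[.473,.2905,0,0],[(w,"wrist",g),s]))
E
python3 capfit.py
```

```text
[0.4761 0.2658 0.2223] [3.1398 0.0007 1.4933]
cap [283.7, 41.7] 0.63 [0.4498 0.4276 0.    ]
cap_grip [309.4, 160.6] 0.58 [0.4698 0.2906 0.044 ]
cap_grip [279.3, 29.2] 0.56 [0.45   0.4305 0.044 ]
[312.2907 158.7349]
(array([0.4728, 0.2904, 0.0381]), np.float64(0.03), [('wrist', [-0.3, 0.1], np.float64(0.03))])
(array([ 0.4732,  0.2905,  0.1037, -0.0009]), np.float64(0.048), [('wrist', [-0.0, -0.0], np.float64(0.028)), ('scene', [0.4, 0.1], np.float64(0.069))])
```

step_arm(plan=[[[0.8,-0.17,1.0,0,0,0],[0.8,-0.17,2.2,0,0,0],[0.8,-0.17,3.4,0,0,0],[0.8,-0.17,4.5,0,0,0],[0.8,-0.17,5.3,0,0,0],[0.8,-0.17,5.8,0,0,0],[0.8,-0.17,5.8,0,0,0],[0.8,-0.17,5.8,0,0,0]]])

```text
time_s: 17.72
ee_pos: [0.4731, 0.2912, 0.049]
eef_rot: [3.14, 0.0, 1.495]
force: [0.5, 0.7, 0.8]
grip_width: 0.0752
grip_force: 0.0
```

Run:
```python
from mv import *
np.set_printoptions(suppress=True,precision=3)
R=Rot.from_euler("z",1.493)*Rot.from_euler("x",np.pi)
print(cur()[0],row(np.array([.473,.2904,.035]),R))
```

```text
[0.473 0.291 0.049] [-0.026 -0.003  0.465  0.019  0.004  0.02 ]
```

step_arm(plan=[[[0,0,0.25,0,0,0],[0,0,0.45,0,0,0],[0,0,0.45,0,0,0]]])

```text
time_s: 17.97
ee_pos: [0.473, 0.2912, 0.035]
eef_rot: [3.139, 0.0, 1.495]
force: [-0.5, 0.1, 0.4]
grip_width: 0.0751
grip_force: 0.0
```

step_arm(plan=[[[0,0,0,0,0,0],[0,0,0,0,0,0],[0,0,0,0,0,0],[0,0,0,0,0,0],[0,0,0,0,0,0],[0,0,0,0,0,0],[0,0,0,0,0,0]]], grip=0, squeeze=50)

```text
time_s: 18.55
ee_pos: [0.4733, 0.2914, 0.0357]
eef_rot: [3.139, -0.0, 1.495]
force: [-0.5, -0.4, 3.6]
grip_width: 0.0493
grip_force: 50.0
```

step_arm(plan=[[[0,0,-0.3,0,0,0],[0,0,-1.0,0,0,0],[0,0,-2.2,0,0,0],[0,0,-3.4,0,0,0],[0,0,-4.6,0,0,0],[0,0,-5.8,0,0,0],[-0.6,0.1,-6.8,0,0,0],[-1.5,0.3,-7.4,0,0,0]]])

```text
time_s: 19.22
ee_pos: [0.478, 0.2467, 0.2614]
eef_rot: [3.135, -0.002, 1.498]
force: [0.0, -0.2, -1.5]
grip_width: 0.0491
grip_force: 50.0
```

step_arm(plan=[[[-1.2,0.3,0,0,0,0],[-2.5,0.6,0,0,0,0],[-3.8,0.9,0,0,0,0],[-5.1,1.2,0,0,0,0],[-6.4,1.5,0,0,0,0],[-7.7,1.8,0,0,0,0],[-9.0,2.1,0,0,0,0],[-9.9,2.3,0,0,0,0]]])

```text
time_s: 19.88
ee_pos: [0.5243, -0.0587, 0.258]
eef_rot: [3.139, 0.0, 1.494]
force: [-0.3, 0.6, -1.1]
grip_width: 0.0495
grip_force: 50.0
```

step_arm(plan=[[[0,0,0,0,0,0],[0,0,0,0,0,0],[0,0,0,0,0,0]]])

```text
time_s: 20.13
ee_pos: [0.5243, -0.0552, 0.2578]
eef_rot: [3.139, -0.0, 1.495]
force: [-0.1, 0.6, -1.7]
grip_width: 0.0491
grip_force: 50.0
```

Run:
```python
from fit import *
from mv import cur
np.set_printoptions(suppress=True,precision=4)
p0,R0,o=cur();im=ctrl.camera("wrist");w=P("wrist",o);print(p0,o["eef_rot"],o["force"],o["grip_width"],o["qpos"])
g=proj(w,[.526,.02,.07]);print(g)
print(fit("canister",[.526,.02,0],[(w,"wrist",g)]))
for d in ctrl.place_of("canister_mouth","wrist"):print(d["at"],atz(w,d["at"],.11))
# mouth ring: bright rim ellipse via model radial edge fit
gray=cv2.cvtColor(im,cv2.COLOR_RGB2GRAY).astype(np.float32)
def score(x,y,r=.0285):
  a=np.linspace(0,2*np.pi,120);u=np.array([proj(w,[x+r*np.cos(b),y+r*np.sin(b),.11]) for b in a]).astype(np.float32)
  return cv2.remap(gray,u[None,:,0],u[None,:,1],cv2.INTER_LINEAR).mean()
best=max(((score(x,y),x,y) for x in np.arange(.519,.534,.0005) for y in np.arange(.012,.029,.0005)));print(best)
# cap in hand
for q in("cap","cap_grip"):
  for d in ctrl.place_of(q,"wrist"):print(q,d["at"],round(d["confidence"],2))
c=p0+R0.apply([-.001,0,.035]);print("pred cap",proj(w,c))
```

```text
[ 0.5243 -0.0552  0.2578] [ 3.139  -0.0002  1.4951] [-0.1465  0.5688 -1.6795] 0.04914399146102695 [-0.1745  0.2113  1.51    0.0005  1.4178 -0.0989]
[312.7459 115.5536]
(array([0.5257, 0.0188, 0.0965]), np.float64(0.182), [('wrist', [-0.7, 0.1], np.float64(0.182))])
[310.3, 116.6] [0.5238 0.0194 0.11  ]
(np.float32(173.49222), np.float64(0.5249999999999994), np.float64(0.018500000000000006))
cap [317.0, 221.9] 0.74
cap [257.8, 229.6] 0.17
cap_grip [318.6, 247.7] 0.92
pred cap [316.5574 223.3601]
```

step_arm(plan=[[[0.8,-0.1,0,0,0,0],[1.6,-0.1,0,0,0,0],[2.5,-0.17,0.8,0,0,0],[2.5,-0.17,1.7,0,0,0],[2.5,-0.17,2.5,0,0,0],[2.5,-0.17,3.2,0,0,0],[2.5,-0.17,3.4,0,0,0],[2.5,-0.17,3.4,0,0,0]]])

```text
time_s: 21.05
ee_pos: [0.5248, 0.02, 0.1545]
eef_rot: [3.141, 0.0, 1.496]
force: [0.5, -0.3, -1.2]
grip_width: 0.0489
grip_force: 50.0
```

step_arm(plan=[[[0,0,0,0,0,0],[0,0,0,0,0,0],[0,0,0,0,0,0]]])

```text
time_s: 21.3
ee_pos: [0.526, 0.0195, 0.157]
eef_rot: [3.137, -0.0, 1.495]
force: [0.8, -0.4, -1.3]
grip_width: 0.049
grip_force: 50.0
```

Run:
```python
from mv import *
np.set_printoptions(suppress=True,precision=4)
R=Rot.from_euler("z",1.495)*Rot.from_euler("x",np.pi)
print(cur()[0],cur()[2]["force"],row(np.array([.525,.0197,.136]),R))
```

```text
[0.526  0.0195 0.157 ] [ 0.7541 -0.3862 -1.3484] [ 0.0026 -0.0366  0.6994  0.0467 -0.0016  0.0018]
```

step_arm(plan=[[[0,0,0.2,0,0,0],[0,0,0.4,0,0,0],[0,0,0.5,0,0,0],[0,0,0.6,0,0,0],[0,0,0.6,0,0,0]]])

```text
time_s: 21.72
ee_pos: [0.5252, 0.0195, 0.1369]
eef_rot: [3.14, -0.0, 1.495]
force: [-0.0, -0.9, -0.9]
grip_width: 0.0491
grip_force: 50.0
```

step_arm(plan=[[[0,0,0.05,0,0,0],[0,0,0.1,0,0,0],[0,0,0.15,0,0,0],[0,0,0.15,0,0,0]]])

```text
time_s: 22.05
ee_pos: [0.5259, 0.0196, 0.1356]
eef_rot: [3.137, -0.0, 1.495]
force: [-9.9, 1.5, 25.0]
grip_width: 0.0489
grip_force: 50.1
```

step_arm(plan=[[[0,-0.03,-0.03,0,0,0.3],[0,-0.03,-0.03,0,0,0.6],[0,-0.03,-0.03,0,0,0.6]]])

```text
time_s: 22.3
ee_pos: [0.5257, 0.0194, 0.1361]
eef_rot: [3.135, -0.0, 1.43]
force: [-1.5, -2.1, 14.1]
grip_width: 0.0495
grip_force: 50.0
```

step_arm(plan=[[[0,0,0,0,0,0.4],[0,0,0,0,0,0.8],[0,0,0,0,0,0.8]]])

```text
time_s: 22.55
ee_pos: [0.5259, 0.0194, 0.1361]
eef_rot: [3.134, -0.001, 1.346]
force: [-0.6, -0.7, 14.7]
grip_width: 0.0491
grip_force: 50.0
```

Run:
```python
from mv import *
o=cur()[2];print(o["moment"],o["force"],o["qpos"])
```

```text
[-0.20172536  0.12705314 -0.30978457] [-0.59001768 -0.66165587 14.71579265] [-3.24866362e-02  3.12077753e-01  1.67461446e+00 -3.70700799e-04
  1.14771781e+00  1.92618851e-01]
```

step_arm(plan=[[[0,0,0,0,0,0.5],[0,0,0,0,0,1.0],[0,0,0,0,0,1.0]]])

```text
time_s: 22.8
ee_pos: [0.526, 0.0195, 0.1361]
eef_rot: [3.135, -0.002, 1.24]
force: [0.2, 0.5, 13.2]
grip_width: 0.0495
grip_force: 50.0
```

step_arm(plan=[[[0,0,0,0,0,0.5],[0,0,0,0,0,1.0],[0,0,0,0,0,1.0]]])

```text
time_s: 23.05
ee_pos: [0.5258, 0.0193, 0.1355]
eef_rot: [3.135, -0.002, 1.136]
force: [0.1, -0.2, 9.9]
grip_width: 0.0491
grip_force: 50.0
```

step_arm(plan=[[[0,0,0,0,0,0.5],[0,0,0,0,0,1.0],[0,0,0,0,0,1.0]]])

```text
time_s: 23.3
ee_pos: [0.5246, 0.0196, 0.1342]
eef_rot: [3.139, -0.001, 1.032]
force: [-0.7, -0.5, -1.3]
grip_width: 0.0488
grip_force: 50.0
```

The load dropped to the free-hanging value at yaw of about 1.03 and z fell, so it is keyed. Now pressing down in steps.

step_arm(plan=[[[0,0,0.05,0,0,0.2],[0,0,0.1,0,0,0.2],[0,0,0.15,0,0,0.2],[0,0,0.15,0,0,0.2]]])

```text
time_s: 23.63
ee_pos: [0.5244, 0.0196, 0.129]
eef_rot: [3.14, -0.001, 1.014]
force: [-0.6, -0.6, -1.8]
grip_width: 0.0493
grip_force: 50.0
```

Run:
```python
from mv import *
o=cur()[2];print(o["moment"],o["force"],o["ee_pos"],o["eef_rot"])
```

```text
[ 0.0107933  -0.0834899  -0.02256008] [-0.56669494 -0.63056843 -1.7768054 ] [0.52438618 0.01963166 0.12903877] [ 3.13982675e+00 -9.79076167e-04  1.01431920e+00]
```

step_arm(plan=[[[0,0,0.06,0,0,0],[0,0,0.12,0,0,0],[0,0,0.18,0,0,0],[0,0,0.24,0,0,0],[0,0,0.3,0,0,0],[0,0,0.3,0,0,0]]])

```text
time_s: 24.13
ee_pos: [0.5247, 0.0197, 0.1207]
eef_rot: [3.139, -0.002, 1.014]
force: [-2.5, 0.4, 7.1]
grip_width: 0.0494
grip_force: 50.0
```

step_arm(plan=[[[0,0,0.03,0,0,0],[0,0,0.05,0,0,0],[0,0,0.05,0,0,0],[0,0,0.05,0,0,0]]])

```text
time_s: 24.47
ee_pos: [0.5247, 0.0197, 0.1197]
eef_rot: [3.139, -0.002, 1.014]
force: [-4.4, 0.0, 10.7]
grip_width: 0.0493
grip_force: 50.0
```

Run:
```python
from mv import *
o=cur()[2];print(o["moment"],o["force"],o["ee_pos"],o["eef_rot"])
```

```text
[0.11132702 0.9295072  0.01401627] [-4.42095781e+00  5.41257419e-03  1.06951675e+01] [0.52473576 0.019681   0.11973751] [ 3.13872641e+00 -1.72429873e-03  1.01356149e+00]
```

step_arm(plan=[[[0,0,0.02,0,0,0],[0,0,0.04,0,0,0],[0,0,0.04,0,0,0],[0,0,0.04,0,0,0]]])

```text
time_s: 24.8
ee_pos: [0.5248, 0.0197, 0.1196]
eef_rot: [3.138, -0.002, 1.014]
force: [-9.9, 1.1, 22.8]
grip_width: 0.0494
grip_force: 50.0
```

step_arm(plan=[[[0,0,0.02,0,0,0],[0,0,0.02,0,0,0],[0,0,0.02,0,0,0],[0,0,0.02,0,0,0]]])

```text
time_s: 25.13
ee_pos: [0.5248, 0.0197, 0.1195]
eef_rot: [3.138, -0.002, 1.014]
force: [-12.3, 1.4, 29.0]
grip_width: 0.0492
grip_force: 50.0
```

The hard stop is reached: z holds at 0.1195–0.1196 while the force climbs. I'll ease slightly, check the steady state, and hand in.

step_arm(plan=[[[0,0,-0.02,0,0,0],[0,0,-0.02,0,0,0],[0,0,-0.02,0,0,0],[0,0,-0.02,0,0,0]]])

```text
time_s: 25.47
ee_pos: [0.5248, 0.0197, 0.1196]
eef_rot: [3.138, -0.002, 1.014]
force: [-10.4, 1.4, 22.3]
grip_width: 0.0494
grip_force: 50.0
```

Run:
```python
from mv import *
o=cur()[2];print(o["force"],o["ee_pos"],o["grip_force"],o["joint_vel"])
if 15<o["force"][2]<30 and o["ee_pos"][2]<.1205: print(ctrl.hand_in())
```

```text
[-10.44799885   1.44367053  22.27956886] [0.52479347 0.01969162 0.11956796] 50.02925992012024 [ 8.64515931e-05 -5.46626928e-04 -2.91006312e-04 -5.08644124e-04
  2.37325697e-04  1.87038957e-03]
the job is handed in; nothing more can be done
None
```

I handed the job in at about 25.5 s of the 66 s limit, with no verdict returned: all six capacitors are in the canister, the scoop is back flat on the bench, and the cap is keyed and gripped at 50 N, held against its hard stop with about 22 N.

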